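Hold the spring clip open around the order card

ROBOT

A 7-joint arm with a two-finger parallel gripper is mounted at the origin on the work surface. World frame = base frame: x ahead of the robot, y to its left, z up, the work surface at z = 0. Lengths are in m, angles in rad, forces in N, time in s.
With the tool pointing down it reaches from about 0.425 to 0.875 m from the base axis. Payload 4.7 kg.
Tool frame: the origin (TCP) lies on the centre line of the jaws, within the pads' length; the fingertips stand 22 mm ahead of it and the grasp point (between the pads) lies 3 mm ahead of it (ctrl.tcp_to_tips is the z of the fingertips in the tool frame, in m); z points along the fingers, y is the direction in which the jaws open and shut (so a half turn about z gives the same grasp; the last joint's range is limited). The gripper opens to 87 mm and grips with 3 to 60 N. Pads are 19 mm wide; open, the fingers measure 117 mm over their backs; the gripper's body (75 mm by 190 mm) begins 51 mm behind the grasp point.
Start: joints at [1.25, 0.321, -0.07, 1.45, 0.023, 1.371, -0.057], TCP at [0.214, -0.614, 0.245] pointing down, gripper open.
Joint ranges: [-2.86, 2.86], [-0.3, 2.09], [-1.38, 1.24], [0.06, 2.45], [-1.56, 4.7], [0.09, 2.05], [-2.69, 2.69]. Speed limits (rad/s): [2.57, 2.57, 3.14, 3.14, 3.14, 3.14, 3.14].

INTERFACE

Orientations are given as a rotation vector (axis times angle).
In Python, from bench import ctrl, cams gives the robot as it stands.
- The arm moves only by the tool move_arm, never from a script. Its argument "deltas" is a list of rows, each an object with "linear": the shift along the tool's x, y, z as a fraction of full scale, a list of three; "turn": the turn, a rotation vector about the tool's x, y, z as a fraction of full scale, a list of three; "claw": the closure, from 0 (fully open) to 1 (shut). In form: [{"linear": [tx, ty, tz], "turn": [wx, wy, wz], "claw": claw}, ...]. A call has 1 to 20 rows; each row shifts and turns the commanded pose from where the row before left it, along the tool's axes as they then stand; what a row does not reach is not made up. Full scale, the value 1, is 0.03 m for a shift and 4 degrees for a turn. A row lasts 1/12 s, in which the tool goes at most 41.7 mm and 7.16 degrees, less where a joint would pass 70% of its speed; a pose out of reach is approached as far as the arm can. A call with a number of a shift or a turn outside -1 to 1 is refused whole. A call with a gripper value outside its range is refused whole. The fingers move at their own pace and stop on an object; "grip_force" is the grip in N (left out, the last holds). Time passes only in rows, so rows that do not move let the fingers close. It gives the time, the measured TCP pose, the force and the opening at its end, in the units of the state.
- ctrl.get_state(): the state, without advancing time (a new reading comes with each control period).
- cams.get_image(name): name is "side" or "top"; returns a dict with "image" (420x560x3 uint8, red, green, blue), "K" (3x3 intrinsics, pixels), "world_from_camera" (4x4, takes a point from camera to world coordinates). Camera axes: x right, y down, z forward; pixel columns grow to the right and rows downward; lengths in m; the calibration is good to about 2 mm. A picture is of the moment at which its call begins. There is no depth.
- ctrl.close_job(): hands the job in, once; it reports no verdict.
The state is a dict: "time": time; "joint_positions": joint angles; "qd": joint speeds; "joint_torque": joint torques, N m; "position": TCP position; "tool_rot": TCP orientation; "ft_force": force on the tool from outside, world axes, zero at the start; "torque": the same for the moment, N m; "grip_width": opening from 0.0 (shut) to 1.0 (fully open).
Only numpy, scipy, OpenCV 4.12 (cv2) and the standard library are available. Lean on these libraries where they do the work, as an engineer would, in place of code of your own. Each camera call takes 0.05 s, during which the arm holds its last target. There are 200 camera calls.

TASK

A small carton stands in front of the free upright edge of the order card on the packing table: stand it upright on the table somewhere well clear, at least 15 cm from that edge, and let go of it. Then pinch the two handles of the big spring clip together so that its jaws gape wide, lift it, and bring it onto the free edge about half-way up, with one jaw on either side and the edge well inside the mouth, touching nothing but the gripper. Finish while still holding it there, open, so that a colleague can slip a packing slip in, and leave the jar, the bottle and the roll of tape where they stand.

Things in the scene. Friction and masses are not known exactly. Their poses are not given: they have to be found in the camera images.
- card_edge (a point): free upright edge of the order card, 60 mm above the table; it faces the robot within about 0.45 rad. The card, a fixed grey board 3 mm thick, runs from here 120 mm along +x, from 8 to 103 mm above the table (y: its normal, z up)
- card: the same card with its fixed wooden base, same axes; origin on the table, 60 mm behind the free edge. The base is 20 mm high, 60 mm wide (y), begins 30 mm behind the free edge; a post 24 mm wide, 103 mm high stands at the card's far end
- carton_center (a point): centre of the loose brown carton that stands upright in front of the card's free edge, 44 to 62 mm from it: 50 mm along its x, 45 mm along its y, 110 mm high (z up), about 0.2 kg. It fits between the fingers across its y
- clip_pivot (a point): loose steel spring clip, 105 mm long, 40 mm high, 90 g, lying with its pivot axis upright (z): point on that axis half-way up, 20 mm above the table. With the clip shut, +x runs along its middle line to the jaw ends (46 mm), -x to the handle ends (about 55 mm); the frame is fixed to the +y leg, which turns by half the jaw angle when both handles are pinched evenly
- clip_tip_a (a point): inner face of the +y leg's jaw, 42 mm ahead of the pivot, half-way up; axes as clip_pivot. The legs' handles are plates 4 mm thick, 40 mm high, either side of the middle line, spreading backwards when shut: over their outsides 48 mm, 37 mm behind the pivot
- clip_tip_b (a point): inner face of the -y leg's jaw, 42 mm ahead of the pivot (40 mm when fully open), half-way up. The pivot barrel (radius 6 mm) closes the back of the mouth, which takes up to about 34 mm of card
- clip_jaw (a joint): angle between the clip's legs: 0 shut (2 mm between jaws), 0.5 fully open (23 mm). A spring shuts it: pinched across y 37 mm behind the pivot, 5 N starts it and 10 N opens it fully, where the handles are parallel, 28 mm over their outsides, against a stop: a grip of 20 to 40 N holds it open, and the pinched place is then about 40 mm behind the pivot
- jar: loose black jar, 70 mm across, 60 mm high, origin at the centre of its underside; bystander, it and the clip lie on opposite sides of the card
- bottle: loose white bottle, 56 mm across, 170 mm high, origin at the centre of its underside; bystander
- tape: loose roll of brown tape lying flat, 100 mm across, 48 mm high, origin at the centre of its underside; bystander
Mind the look-alikes: they are no part of the job. What is shaped like the card but orange or red is not meant.

How it is judged:
On the way, in this order (a step that is already met when the one before it is completed fails the run):
1. the carton stands upright on the table, let go, at least 12 cm from the card's free edge (horizontal distance between carton_center and card_edge above 0.12 m and angle between carton_center's own z axis and vertical below 0.1 rad and height (world z) of carton_center between 0.05 and 0.06 m and contact force between carton and anything else above 0.3 N and contact force between carton and the arm below 0.1 N and contact force between carton and the fingers below 0.1 N), for 0.2 s.
2. the clip is held in the fingers off the table with its jaws spread by more than 0.3 rad (value of joint clip_jaw above 0.3 rad and contact force between clip and the fingers above 2 N and contact force between clip and table below 0.2 N and height (world z) of clip_pivot above 0.03 m), for 0.2 s.
At the end, for the whole second after the job is handed in: Clip held in the fingers, spread over 0.3 rad, touching nothing else; one jaw tip each side of the card (2 mm or more off its mid plane), both 6 to 34 mm past the edge, 30 to 90 mm above the table. Carton upright on the table, released, centre over 12 cm from the edge; bystanders within 3 cm (all of step 1 and value of joint clip_jaw above 0.3 rad and contact force between clip and the fingers above 2 N and contact force between clip and table below 0.2 N and contact force between clip and card below 0.2 N and contact force between clip and carton below 0.2 N and contact force between clip and jar below 0.2 N and contact force between clip and bottle below 0.2 N and contact force between clip and tape below 0.2 N and x of clip_tip_a in the frame of card_edge between 0.006 and 0.034 m and z of clip_tip_a in the frame of card_edge between -0.03 and 0.03 m and x of clip_tip_b in the frame of card_edge between 0.006 and 0.034 m and z of clip_tip_b in the frame of card_edge between -0.03 and 0.03 m and ((y of clip_tip_a in the frame of card_edge between 0.002 and 0.03 m and y of clip_tip_b in the frame of card_edge between -0.03 and -0.002 m) or (y of clip_tip_b in the frame of card_edge between 0.002 and 0.03 m and y of clip_tip_a in the frame of card_edge between -0.03 and -0.002 m)) and velocity of joint clip_jaw between -0.1 and 0.1 rad/s); the arm keeps its last pose, push and grip.
It fails at once if the jar is moved by more than 3 cm (distance of jar from where it was at the start of the episode above 0.03 m).
It fails at once if the bottle is moved by more than 3 cm (distance of bottle from where it was at the start of the episode above 0.03 m).
It fails at once if the tape is moved by more than 3 cm (distance of tape from where it was at the start of the episode above 0.03 m).
It also fails if it takes over 54 s, if anything falls off the work surface, if the arm or the gripper's body presses on something with over 40 N, if the wrist force passes 120 N, or if a joint passes its speed limit or range.

## Working session

There is one attempt and no reset: what is moved stays moved. The work goes in short steps, Python scripts to look and compute and a tool call to move; the robot and the scene stay as the last step left them, time stands still between calls to the robot, and variables do not carry over. Pictures are saved under pics/ and viewed, about 8 in all and at most 12, crops included, and the job is handed in when it is done.

Besides the shell and the picture viewer there is one more tool, called after ">>>" as name([rows], argument=value, ...), one row to a line, values as JSON. move_arm: Moves the arm, as the interface text tells. Shift numbers are shares of 0.03 m and turn numbers shares of 4 degrees, none past 1 either way. Its arguments: {"type":"object","properties":{"deltas":{"type":"array"},"grip_force":{"type":"number"}},"required":["deltas"]}

```bash
ls; mkdir -p pics
python3 - <<'E'
from bench import ctrl,cams
import cv2,numpy as np
s=ctrl.get_state();print(s['time'],s['position'],s['tool_rot'],s['grip_width'],ctrl.tcp_to_tips)
for n in('top','side'):
    d=cams.get_image(n);cv2.imwrite(f'pics/{n}0.png',d['image'][:,:,::-1]);print(n,d['K'].tolist(),np.round(d['world_from_camera'],4).tolist())
E
```

```text
pics
0.0 [ 0.21335429 -0.61346035  0.24349257] [-3.09589783e+00 -5.23146255e-01  6.15883922e-04] 1.0001005886749572 0.022
top [[503.06776036075075, 0.0, 277.1222963788092], [0.0, 503.06776036075075, 211.3562414011009], [0.0, 0.0, 1.0]] [[-0.0898, -0.9711, 0.2212, 0.3321], [-0.9959, 0.0889, -0.0143, 0.0125], [-0.0058, -0.2216, -0.9751, 1.4044], [0.0, 0.0, 0.0, 1.0]]
side [[485.3888699793641, 0.0, 282.84273321300486], [0.0, 485.3888699793641, 201.57049086765207], [0.0, 0.0, 1.0]] [[-0.9551, -0.2034, 0.2154, 0.4227], [-0.2956, 0.6046, -0.7396, 0.7874], [0.0202, -0.7701, -0.6376, 0.7404], [0.0, 0.0, 0.0, 1.0]]
```

View pics/top0.png

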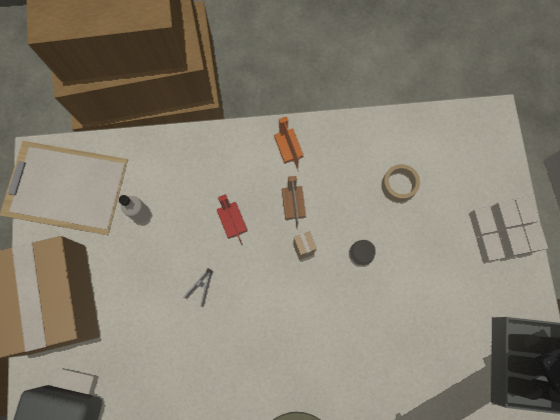

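View pics/side0.png

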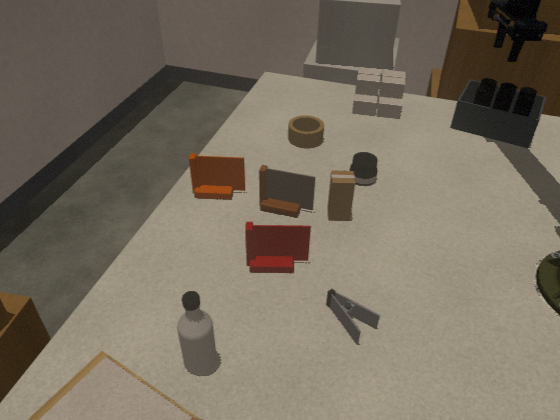

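The top view shows three card-like stands: orange (290,145), red (232,218) and grey on wood (293,200). The grey one fits the description, with the carton (305,244) in front of it. The clip is at (203,287), its closed jaws apparently towards (210,271). The jar is at (362,252), the tape at (401,183) and the bottle at (132,207). I'll enlarge to confirm.

Run:
```python
import cv2,numpy as np
t=cv2.imread('pics/top0.png');s=cv2.imread('pics/side0.png')
a=cv2.resize(t[170:270,270:330],None,fx=6,fy=6,interpolation=cv2.INTER_CUBIC)
b=cv2.resize(t[260:310,180:220],None,fx=6,fy=6,interpolation=cv2.INTER_CUBIC)
c=cv2.resize(s[285:345,320:385],None,fx=6,fy=6,interpolation=cv2.INTER_CUBIC)
o=np.zeros((600,800,3),np.uint8);o[:600,:360]=a;o[:300,360:600]=b;o[300:600,400:790]=c[60:,:]
cv2.imwrite('pics/crop.png',o)
```

```text
(no output)
```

View pics/crop.png

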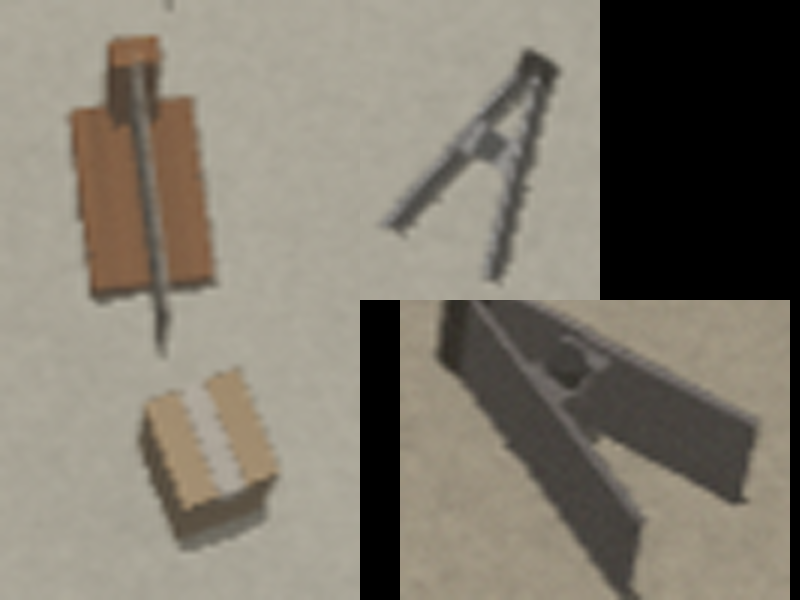

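Grey card on the wooden base confirmed. Its free edge runs from crop (160,312) to (160,352), pointing at the carton. The clip's closed jaws are at crop (537,62), the pivot at (490,145), and the handle ends at (393,228) and (493,275).

```bash
cat > h.py <<'E'
import numpy as np,cv2
from scipy.spatial.transform import Rotation as R
from bench import ctrl,cams
C={'top':(np.array([[503.068,0,277.122],[0,503.068,211.356],[0,0,1]]),None),'side':(np.array([[485.389,0,282.843],[0,485.389,201.570],[0,0,1]]),None)}
_d={n:None for n in C}
W={'top':np.array([[-0.0898,-0.9711,0.2212,0.3321],[-0.9959,0.0889,-0.0143,0.0125],[-0.0058,-0.2216,-0.9751,1.4044],[0,0,0,1]]),
'side':np.array([[-0.9551,-0.2034,0.2154,0.4227],[-0.2956,0.6046,-0.7396,0.7874],[0.0202,-0.7701,-0.6376,0.7404],[0,0,0,1]])}
def pt(n,u,v,z):
    K=C[n][0];d=W[n][:3,:3]@np.linalg.inv(K)@[u,v,1];o=W[n][:3,3];return o+d*(z-o[2])/d[2]
def px(n,p):
    c=W[n][:3,:3].T@(np.array(p)-W[n][:3,3]);q=C[n][0]@c;return q[:2]/q[2]
def st():
    s=ctrl.get_state();r=R.from_rotvec(s['tool_rot']).as_matrix()
    print('t%.2f'%s['time'],'p',np.round(s['position'],4),'z',np.round(r[:,2],3),'ydeg %.1f'%np.degrees(np.arctan2(r[1,1],r[0,1])),'F',np.round(s['ft_force'],1),'g %.3f'%s['grip_width']);return s,r
E
python3 - <<'E'
from h import *
a=lambda x,y:(270+x/6,170+y/6); b=lambda x,y:(180+(x-360)/6,260+y/6)
f=lambda n,p,z:print(n,np.round(pt('top',*p,z),4))
for q in [(145,403),(238,370),(278,475),(185,510)]: f('carton',a(*q),.11)
f('cardpost',a(134,68),.103);f('edgetop',a(159,312),.103);f('edgebot',a(161,352),.008)
for q in [(72,114),(192,97),(215,280),(92,292)]: f('base',a(*q),.02)
for q in [(109,40),(157,37),(158,65),(110,67)]: f('post',a(*q),.103)
for n,q in dict(jaw=(537,62),piv=(490,143),h1=(391,224),h2=(493,272)).items(): f(n,b(*q),.04)
for n,p,z in [('jaw',(330,293),.04),('piv',(320+169/6,295+60/6),.04),('h1',(320+240/6,295+220/6),.04),('h2',(320+357/6,295+120/6),.04),('edget',(315,183),.103),('edgeb',(313,210),.008)]: print('side',n,np.round(pt('side',*p,z),4))
f('jar',(362.5,251),.06)
s,r=st();print(r)
E
```

```text
carton [ 0.5529 -0.0445  0.11  ]
carton [ 0.5638 -0.0863  0.11  ]
carton [ 0.5163 -0.0987  0.11  ]
carton [ 0.5048 -0.0572  0.11  ]
cardpost [ 0.706  -0.0548  0.103 ]
edgetop [ 0.594  -0.0549  0.103 ]
edgebot [ 0.5939 -0.0589  0.008 ]
base [ 0.71   -0.0275  0.02  ]
base [ 0.7131 -0.0851  0.02  ]
base [ 0.6235 -0.0869  0.02  ]
base [ 0.623  -0.0289  0.02  ]
post [ 0.7201 -0.0448  0.103 ]
post [ 0.7195 -0.0664  0.103 ]
post [ 0.7065 -0.0656  0.103 ]
post [ 0.7075 -0.0441  0.103 ]
jaw [0.495  0.1898 0.04  ]
piv [0.4606 0.213  0.04  ]
h1 [0.4287 0.2592 0.04  ]
h2 [0.4035 0.2149 0.04  ]
side jaw [0.4983 0.2003 0.04  ]
side piv [0.4609 0.2171 0.04  ]
side h1 [0.4302 0.2671 0.04  ]
side h2 [0.4035 0.2216 0.04  ]
side edget [ 0.5907 -0.0344  0.103 ]
side edgeb [ 0.5946 -0.0552  0.008 ]
jar [ 0.5072 -0.2261  0.06  ]
t0.10 p [ 0.2134 -0.6135  0.2436] z [-0.001  0.002 -1.   ] ydeg -70.8 F [-0.1 -0.3  0.1] g 1.001
[[ 9.44445429e-01  3.28667625e-01 -6.50440441e-04]
 [ 3.28668257e-01 -9.44444074e-01  1.60236935e-03]
 [-8.76576901e-05 -1.72712954e-03 -9.99998505e-01]]
```

>>> move_arm([
  {"linear": [0.76,-0.64,0],"turn": [0,0,0],"claw": 0},
  {"linear": [0.76,-0.64,0],"turn": [0,0,0],"claw": 0},
  {"linear": [0.76,-0.64,0],"turn": [0,0,0],"claw": 0},
  {"linear": [0.76,-0.64,0],"turn": [0,0,0],"claw": 0},
  {"linear": [0.76,-0.64,0],"turn": [0,0,0],"claw": 0},
  {"linear": [0.76,-0.64,0],"turn": [0,0,0],"claw": 0},
  {"linear": [0.76,-0.64,0],"turn": [0,0,0],"claw": 0},
  {"linear": [0.76,-0.64,0],"turn": [0,0,0],"claw": 0},
  {"linear": [0.76,-0.64,0],"turn": [0,0,0],"claw": 0},
  {"linear": [0.76,-0.64,0],"turn": [0,0,0],"claw": 0},
  {"linear": [0.76,-0.64,0],"turn": [0,0,0],"claw": 0},
  {"linear": [0.76,-0.64,0],"turn": [0,0,0],"claw": 0},
  {"linear": [0.76,-0.64,0],"turn": [0,0,0],"claw": 0},
  {"linear": [0.76,-0.64,0],"turn": [0,0,0],"claw": 0},
  {"linear": [0.76,-0.64,0],"turn": [0,0,0],"claw": 0},
  {"linear": [0.76,-0.64,0],"turn": [0,0,0],"claw": 0},
  {"linear": [0.76,-0.64,0],"turn": [0,0,0.5],"claw": 0},
  {"linear": [0.76,-0.64,0],"turn": [0,0,0.6],"claw": 0},
  {"linear": [0,0,0],"turn": [0,0,0],"claw": 0},
  {"linear": [0,0,0],"turn": [0,0,0],"claw": 0},
], grip_force=20)

```text
time: 1.77
position: [0.489, -0.1512, 0.2442]
tool_rot: [-3.114, -0.411, 0.001]
ft_force: [-0.2, -0.8, 1.0]
grip_width: 1.001
```

```bash
cat >> h.py <<'E'
def go(x,y,z,yd):
    "TCP target, jaw-axis direction in degrees -> tool-axis shares, total"
    s,r=st();d=r.T@(np.array([x,y,z])-s['position'])
    now=np.degrees(np.arctan2(r[1,1],r[0,1]));t=(yd-now+90)%180-90
    print('shift units',np.round(d/.03,2),'turn z units %.2f'%(-t/4))
E
python3 -c "
from h import *
go(.5345,-.0717,.2436,104.7)"
```

```text
t1.77 p [ 0.489  -0.1512  0.2442] z [-0.001  0.    -1.   ] ydeg -74.9 F [-0.2 -0.8  1. ] g 1.001
shift units [ 2.15 -2.16  0.02] turn z units 0.09
```

>>> move_arm([
  {"linear": [0.72,-0.72,0],"turn": [0,0,0.1],"claw": 0},
  {"linear": [0.72,-0.72,0],"turn": [0,0,0],"claw": 0},
  {"linear": [0.71,-0.72,0],"turn": [0,0,0],"claw": 0},
  {"linear": [0,0,0.4],"turn": [0,0,0],"claw": 0},
  {"linear": [0,0,0.5],"turn": [0,0,0],"claw": 0},
  {"linear": [0,0,0.5],"turn": [0,0,0],"claw": 0},
  {"linear": [0,0,0.5],"turn": [0,0,0],"claw": 0},
  {"linear": [0,0,0.5],"turn": [0,0,0],"claw": 0},
  {"linear": [0,0,0],"turn": [0,0,0],"claw": 0},
  {"linear": [0,0,0],"turn": [0,0,0],"claw": 0},
])

```text
time: 2.6
position: [0.5337, -0.0756, 0.1717]
tool_rot: [-3.117, -0.391, 0.004]
ft_force: [0.6, 0.3, 0.8]
grip_width: 1.002
```

```bash
python3 -c "
from h import *
go(.5345,-.0717,.082,104.7)
d=cams.get_image('side');cv2.imwrite('pics/s1.png',cv2.resize(d['image'][100:240,230:420,::-1],None,fx=4,fy=4))"
```

```text
t2.60 p [ 0.5337 -0.0756  0.1717] z [-0.002 -0.    -1.   ] ydeg -75.7 F [0.6 0.3 0.8] g 1.002
shift units [ 0.07 -0.12  2.99] turn z units -0.10
```

View pics/s1.png

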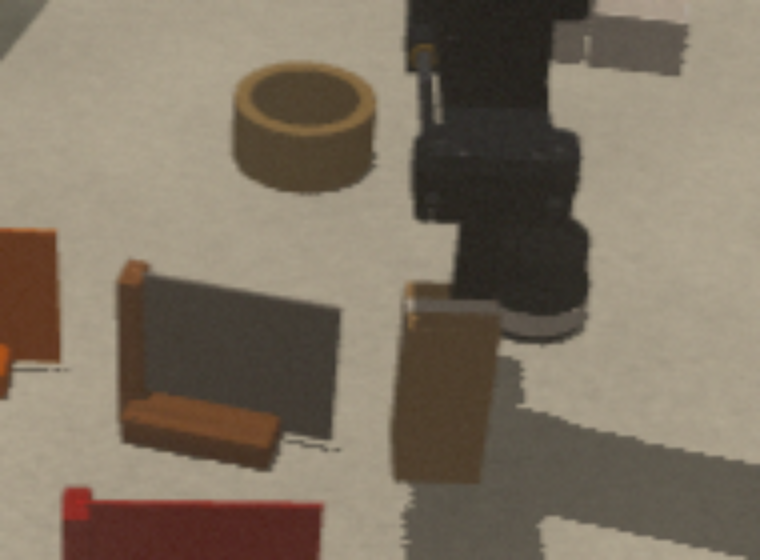

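The fingers sit at crop (490,190), above and maybe behind the carton top (450,300). I'll check this against the TCP projection.

```bash
python3 -c "
from h import *
for p in [(.5337,-.0756,.1497),(.5337,-.0756,.22),(.5345,-.0717,.11),(.5345,-.0717,0),(.594,-.057,.103),(.594,-.057,.008)]:
  for n in C:
    u=px(n,p);print(n,p,u.round(1),'crop',((u-[230,100])*4).round() if n=='side' else '')
d=cams.get_image('top');cv2.imwrite('pics/t1.png',cv2.resize(d['image'][170:280,250:380,::-1],None,fx=5,fy=5))
e=cams.get_image('side');print(np.abs(d['world_from_camera']-W['top']).max(),np.abs(e['world_from_camera']-W['side']).max())
"
```

```text
top (0.5337, -0.0756, 0.1497) [307.6 240.9] crop 
side (0.5337, -0.0756, 0.1497) [346.9 159.8] crop [468. 239.]
top (0.5337, -0.0756, 0.22) [309.2 236. ] crop 
side (0.5337, -0.0756, 0.22) [350.5 131.5] crop [482. 126.]
top (0.5345, -0.0717, 0.11) [305.3 243.2] crop 
side (0.5345, -0.0717, 0.11) [344.3 175.6] crop [457. 303.]
top (0.5345, -0.0717, 0) [303.4 249.4] crop 
side (0.5345, -0.0717, 0) [339.6 213.6] crop [438. 454.]
top (0.594, -0.057, 0.103) [297.3 221.9] crop 
side (0.594, -0.057, 0.103) [316.1 176.8] crop [344. 307.]
top (0.594, -0.057, 0.008) [296.2 228.7] crop 
side (0.594, -0.057, 0.008) [313.5 209.6] crop [334. 438.]
4.892349275851648e-05 4.9757836293934377e-05
```

View pics/t1.png

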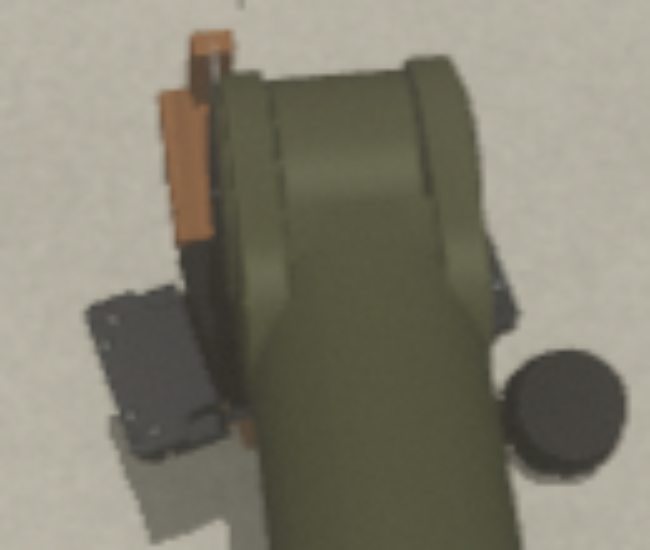

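Projections and views agree: the carton top is predicted at crop (457,303) and seen near (452,300). The gripper stands over the carton with its body along the carton's y. I'll go down and grip.

>>> move_arm([
  {"linear": [0.07,-0.12,0.4],"turn": [0,0,0],"claw": 0},
  {"linear": [0,0,0.5],"turn": [0,0,0],"claw": 0},
  {"linear": [0,0,0.5],"turn": [0,0,0],"claw": 0},
  {"linear": [0,0,0.5],"turn": [0,0,0],"claw": 0},
  {"linear": [0,0,0.5],"turn": [0,0,0],"claw": 0},
  {"linear": [0,0,0.5],"turn": [0,0,0],"claw": 0},
  {"linear": [0,0,0],"turn": [0,0,0],"claw": 0},
  {"linear": [0,0,0],"turn": [0,0,0],"claw": 0},
  {"linear": [0,0,0],"turn": [0,0,0],"claw": 0.2},
  {"linear": [0,0,0],"turn": [0,0,0],"claw": 0.4},
  {"linear": [0,0,0],"turn": [0,0,0],"claw": 0.6},
  {"linear": [0,0,0],"turn": [0,0,0],"claw": 0.8},
  {"linear": [0,0,0],"turn": [0,0,0],"claw": 1},
  {"linear": [0,0,0],"turn": [0,0,0],"claw": 1},
  {"linear": [0,0,0],"turn": [0,0,0],"claw": 1},
  {"linear": [0,0,0],"turn": [0,0,0],"claw": 1},
], grip_force=15)

```text
time: 4.08
position: [0.5359, -0.0704, 0.0856]
tool_rot: [3.117, 0.393, 0.0]
ft_force: [-0.2, -0.5, 0.0]
grip_width: 0.519
```

```bash
python3 -c "
from h import *
go(.44,-.15,.13,104.7)"
```

```text
t4.08 p [ 0.5359 -0.0704  0.0856] z [ 0. -0. -1.] ydeg -75.6 F [-0.2 -0.5  0. ] g 0.519
shift units [-3.75  1.78 -1.48] turn z units -0.08
```

>>> move_arm([
  {"linear": [0,0,-0.3],"turn": [0,0,0],"claw": 1},
  {"linear": [0,0,-0.4],"turn": [0,0,0],"claw": 1},
  {"linear": [0,0,-0.3],"turn": [0,0,0],"claw": 1},
  {"linear": [-0.2,0.1,0],"turn": [0,0,0],"claw": 1},
  {"linear": [-0.4,0.2,0],"turn": [0,0,0],"claw": 1},
  {"linear": [-0.5,0.25,0],"turn": [0,0,0],"claw": 1},
  {"linear": [-0.5,0.25,0],"turn": [0,0,0],"claw": 1},
  {"linear": [-0.5,0.25,0],"turn": [0,0,0],"claw": 1},
  {"linear": [-0.5,0.25,0],"turn": [0,0,0],"claw": 1},
  {"linear": [-0.5,0.25,0],"turn": [0,0,0],"claw": 1},
  {"linear": [-0.4,0.15,0],"turn": [0,0,0],"claw": 1},
  {"linear": [-0.2,0.1,0],"turn": [0,0,0],"claw": 1},
  {"linear": [0,0,0],"turn": [0,0,0],"claw": 1},
  {"linear": [0,0,0],"turn": [0,0,0],"claw": 1},
  {"linear": [0,0,0.3],"turn": [0,0,0],"claw": 1},
  {"linear": [0,0,0.3],"turn": [0,0,0],"claw": 1},
  {"linear": [0,0,0.3],"turn": [0,0,0],"claw": 1},
  {"linear": [0,0,0],"turn": [0,0,0],"claw": 1},
  {"linear": [0,0,0],"turn": [0,0,0],"claw": 1},
])

```text
time: 5.67
position: [0.4411, -0.1495, 0.0873]
tool_rot: [-3.115, -0.394, 0.003]
ft_force: [-0.3, -0.2, -1.6]
grip_width: 0.519
```

```bash
python3 -c "
from h import *
go(.44,-.15,.0856,104.7)"
```

```text
t5.67 p [ 0.4411 -0.1495  0.0873] z [-0.002  0.001 -1.   ] ydeg -75.6 F [-0.3 -0.2 -1.6] g 0.519
shift units [-0.04  0.01  0.06] turn z units -0.07
```

>>> move_arm([
  {"linear": [0,0,0.05],"turn": [0,0,0],"claw": 1},
  {"linear": [0,0,0],"turn": [0,0,0],"claw": 1},
  {"linear": [0,0,0],"turn": [0,0,0],"claw": 0.4},
  {"linear": [0,0,0],"turn": [0,0,0],"claw": 0.2},
  {"linear": [0,0,0],"turn": [0,0,0],"claw": 0.1},
  {"linear": [0,0,0],"turn": [0,0,0],"claw": 0.1},
  {"linear": [0,0,0],"turn": [0,0,0],"claw": 0.1},
  {"linear": [0,0,-0.4],"turn": [0,0,0],"claw": 0.1},
  {"linear": [0,0,-0.7],"turn": [0,0,0],"claw": 0.1},
  {"linear": [0,0,-0.9],"turn": [0,0,0],"claw": 0.1},
  {"linear": [0,0,-0.9],"turn": [0,0,0],"claw": 0.1},
  {"linear": [0,0,-0.6],"turn": [0,0,0],"claw": 0},
  {"linear": [0,0,0],"turn": [0,0,0],"claw": 0},
])

```text
time: 6.75
position: [0.4443, -0.151, 0.1964]
tool_rot: [3.112, 0.393, 0.01]
ft_force: [0.3, 0.3, -0.0]
grip_width: 0.965
```

```bash
python3 -c "
from h import *
go(.429,.2335,.19,60.4)"
```

```text
t6.75 p [ 0.4443 -0.151   0.1964] z [ 0.007 -0.004 -1.   ] ydeg -75.6 F [ 0.3  0.3 -0. ] g 0.965
shift units [  2.69 -12.54   0.16] turn z units 10.99
```

>>> move_arm([
  {"linear": [0.17,-0.78,0],"turn": [0,0,0],"claw": 0},
  {"linear": [0.17,-0.78,0],"turn": [0,0,0],"claw": 0},
  {"linear": [0.17,-0.78,0],"turn": [0,0,0],"claw": 0},
  {"linear": [0.17,-0.78,0],"turn": [0,0,0],"claw": 0},
  {"linear": [0.17,-0.78,0],"turn": [0,0,0],"claw": 0},
  {"linear": [0.17,-0.78,0],"turn": [0,0,0],"claw": 0},
  {"linear": [0.17,-0.78,0],"turn": [0,0,0],"claw": 0},
  {"linear": [0.17,-0.78,0],"turn": [0,0,0],"claw": 0},
  {"linear": [0.17,-0.78,0],"turn": [0,0,0],"claw": 0},
  {"linear": [0.17,-0.78,0],"turn": [0,0,0],"claw": 0},
  {"linear": [0.17,-0.78,0],"turn": [0,0,0],"claw": 0},
  {"linear": [0.17,-0.78,0],"turn": [0,0,0],"claw": 0},
  {"linear": [0.17,-0.78,0],"turn": [0,0,0],"claw": 0},
  {"linear": [0.17,-0.78,0],"turn": [0,0,0],"claw": 0},
  {"linear": [0.17,-0.78,0],"turn": [0,0,0],"claw": 0},
  {"linear": [0.14,-0.8,0],"turn": [0,0,0],"claw": 0},
])

```text
time: 8.08
position: [0.4264, 0.2339, 0.1914]
tool_rot: [3.117, 0.393, -0.0]
ft_force: [0.5, -0.6, -0.7]
grip_width: 0.997
```

>>> move_arm([
  {"linear": [0,0,0],"turn": [0,0,0.9],"claw": 0},
  {"linear": [0,0,0],"turn": [0,0,0.9],"claw": 0},
  {"linear": [0,0,0],"turn": [0,0,0.9],"claw": 0},
  {"linear": [0,0,0],"turn": [0,0,0.9],"claw": 0},
  {"linear": [0,0,0],"turn": [0,0,0.9],"claw": 0},
  {"linear": [0,0,0],"turn": [0,0,0.9],"claw": 0},
  {"linear": [0,0,0],"turn": [0,0,0.9],"claw": 0},
  {"linear": [0,0,0],"turn": [0,0,0.9],"claw": 0},
  {"linear": [0,0,0],"turn": [0,0,0.9],"claw": 0},
  {"linear": [0,0,0],"turn": [0,0,0.9],"claw": 0},
  {"linear": [0,0,0],"turn": [0,0,0.9],"claw": 0},
  {"linear": [0,0,0],"turn": [0,0,0.9],"claw": 0},
  {"linear": [0,0,0],"turn": [0,0,0.2],"claw": 0},
  {"linear": [0,0,0],"turn": [0,0,0],"claw": 0},
  {"linear": [0,0,0],"turn": [0,0,0],"claw": 0},
])

```text
time: 9.33
position: [0.4265, 0.233, 0.1917]
tool_rot: [3.038, -0.801, -0.001]
ft_force: [0.7, 0.8, -0.5]
grip_width: 1.004
```

```bash
python3 -c "
from h import *
go(.429,.2335,.026,60.4)
d=cams.get_image('side');cv2.imwrite('pics/s2.png',cv2.resize(d['image'][:,:,::-1],(784,588)))"
```

```text
t9.33 p [0.4265 0.233  0.1917] z [-0. -0. -1.] ydeg -119.5 F [ 0.7  0.8 -0.5] g 1.004
shift units [ 0.06 -0.06  5.52] turn z units 0.02
```

View pics/s2.png

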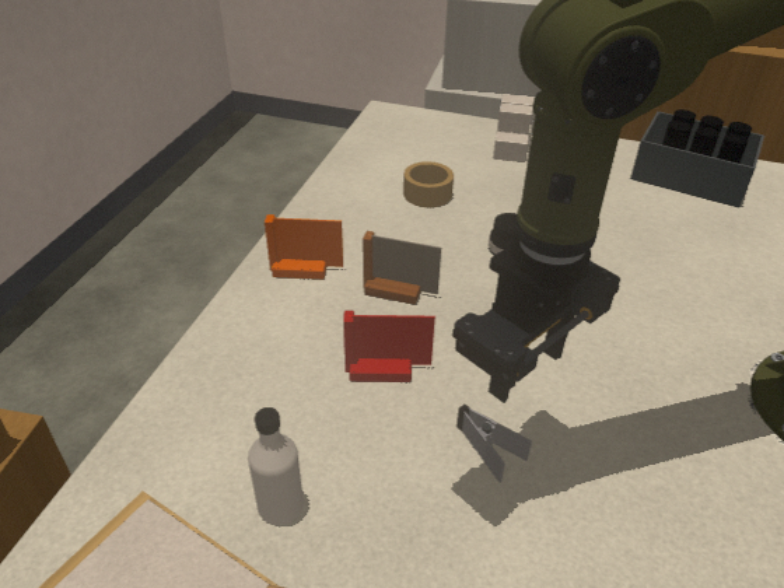

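>>> move_arm([
  {"linear": [0.06,-0.06,0.4],"turn": [0,0,0],"claw": 0},
  {"linear": [0,0,0.7],"turn": [0,0,0],"claw": 0},
  {"linear": [0,0,0.7],"turn": [0,0,0],"claw": 0},
  {"linear": [0,0,0.7],"turn": [0,0,0],"claw": 0},
  {"linear": [0,0,0.7],"turn": [0,0,0],"claw": 0},
  {"linear": [0,0,0.7],"turn": [0,0,0],"claw": 0},
  {"linear": [0,0,0.6],"turn": [0,0,0],"claw": 0},
  {"linear": [0,0,0.4],"turn": [0,0,0],"claw": 0},
  {"linear": [0,0,0.3],"turn": [0,0,0],"claw": 0},
  {"linear": [0,0,0.2],"turn": [0,0,0],"claw": 0},
  {"linear": [0,0,0],"turn": [0,0,0],"claw": 0},
  {"linear": [0,0,0],"turn": [0,0,0],"claw": 0},
])

```text
time: 10.38
position: [0.4294, 0.2339, 0.0303]
tool_rot: [-3.037, 0.803, -0.0]
ft_force: [-0.1, -0.2, -0.1]
grip_width: 1.003
```

```bash
python3 -c "
from h import *
go(.429,.2335,.0275,60.4)
d=cams.get_image('side');a=cv2.resize(d['image'][250:350,290:410,::-1],None,fx=5,fy=5)
cv2.imwrite('pics/s3.png',a)"
```

```text
t10.38 p [0.4294 0.2339 0.0303] z [ 0.  0. -1.] ydeg -119.6 F [-0.1 -0.2 -0.1] g 1.003
shift units [-0.01  0.02  0.09] turn z units -0.00
```

View pics/s3.png

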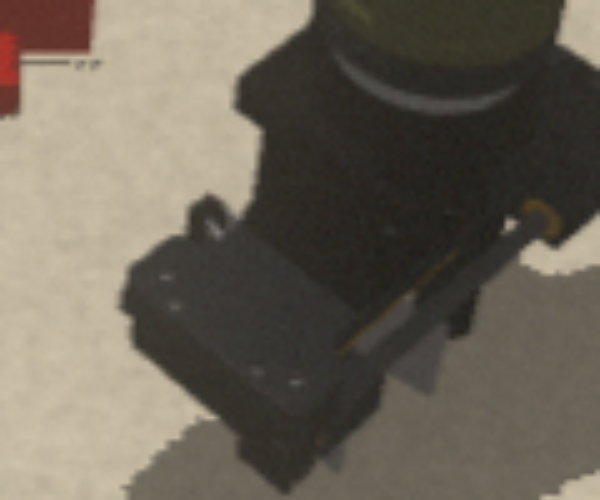

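The clip's handles lie between the fingers, with the jaw tip at crop (210,215). Now pinch.

>>> move_arm([
  {"linear": [0,0,0.08],"turn": [0,0,0],"claw": 0.2},
  {"linear": [0,0,0],"turn": [0,0,0],"claw": 0.3},
  {"linear": [0,0,0],"turn": [0,0,0],"claw": 0.4},
  {"linear": [0,0,0],"turn": [0,0,0],"claw": 0.5},
  {"linear": [0,0,0],"turn": [0,0,0],"claw": 0.6},
  {"linear": [0,0,0],"turn": [0,0,0],"claw": 0.7},
  {"linear": [0,0,0],"turn": [0,0,0],"claw": 0.8},
  {"linear": [0,0,0],"turn": [0,0,0],"claw": 0.9},
  {"linear": [0,0,0],"turn": [0,0,0],"claw": 1},
  {"linear": [0,0,0],"turn": [0,0,0],"claw": 1},
  {"linear": [0,0,0],"turn": [0,0,0],"claw": 1},
  {"linear": [0,0,0],"turn": [0,0,0],"claw": 1},
], grip_force=30)

```text
time: 11.43
position: [0.4292, 0.2338, 0.0277]
tool_rot: [3.037, -0.803, 0.0]
ft_force: [-0.9, -1.0, 2.6]
grip_width: 0.313
```

```bash
python3 -c "
from h import *
s,r=st();print('width mm',s['grip_width']*87)"
```

```text
t11.43 p [0.4292 0.2338 0.0277] z [-0. -0. -1.] ydeg -119.6 F [-0.9 -1.   2.6] g 0.313
width mm 27.242726699620203
```

>>> move_arm([
  {"linear": [0,0,-0.2],"turn": [0,0,0],"claw": 1},
  {"linear": [0,0,-0.4],"turn": [0,0,0],"claw": 1},
  {"linear": [0,0,-0.6],"turn": [0,0,0],"claw": 1},
  {"linear": [0,0,-0.6],"turn": [0,0,0],"claw": 1},
  {"linear": [0,0,-0.6],"turn": [0,0,0],"claw": 1},
  {"linear": [0,0,-0.6],"turn": [0,0,0],"claw": 1},
  {"linear": [0,0,-0.6],"turn": [0,0,0],"claw": 1},
  {"linear": [0,0,-0.6],"turn": [0,0,0],"claw": 1},
  {"linear": [0,0,-0.6],"turn": [0,0,0],"claw": 1},
  {"linear": [0,0,-0.4],"turn": [0,0,0],"claw": 1},
  {"linear": [0,0,-0.2],"turn": [0,0,0],"claw": 1},
  {"linear": [0,0,0],"turn": [0,0,-0.7],"claw": 1},
  {"linear": [0,0,0],"turn": [0,0,-0.9],"claw": 1},
  {"linear": [0,0,0],"turn": [0,0,-0.9],"claw": 1},
  {"linear": [0,0,0],"turn": [0,0,-0.9],"claw": 1},
  {"linear": [0,0,0],"turn": [0,0,-0.9],"claw": 1},
  {"linear": [0,0,0],"turn": [0,0,-0.9],"claw": 1},
  {"linear": [0,0,0],"turn": [0,0,-0.9],"claw": 1},
  {"linear": [0,0,0],"turn": [0,0,-0.9],"claw": 1},
  {"linear": [0,0,0],"turn": [0,0,-0.65],"claw": 1},
])

```text
time: 13.1
position: [0.4287, 0.2335, 0.1887]
tool_rot: [3.141, 0.032, -0.002]
ft_force: [0.3, 0.1, -1.2]
grip_width: 0.314
```

```bash
python3 -c "
from h import *
go(.47,-.057,.2,91)
d=cams.get_image('top');e=cams.get_image('side')
a=cv2.resize(d['image'][150:330,130:340],None,fx=2.4,fy=2.4,interpolation=cv2.INTER_CUBIC)
u=px('side',ctrl.get_state()['position']).astype(int);print(u, px('top',ctrl.get_state()['position']))
x0=max(u[0]-90,0);y0=u[1]-50;print('side crop',x0,y0)
b=cv2.resize(e['image'][y0:y0+100,x0:x0+140],None,fx=5,fy=5,interpolation=cv2.INTER_CUBIC)
cv2.imwrite('pics/t4.png',a[:,:,::-1]);cv2.imwrite('pics/s4.png',b[:,:,::-1])"
```

```text
t13.10 p [0.4287 0.2335 0.1887] z [-0.002 -0.001 -1.   ] ydeg -88.8 F [ 0.3  0.1 -1.2] g 0.314
shift units [ 1.18  9.71 -0.37] turn z units 0.04
[376 258] [184.44323565 292.95016641]
side crop 286 208
```

View pics/s4.png

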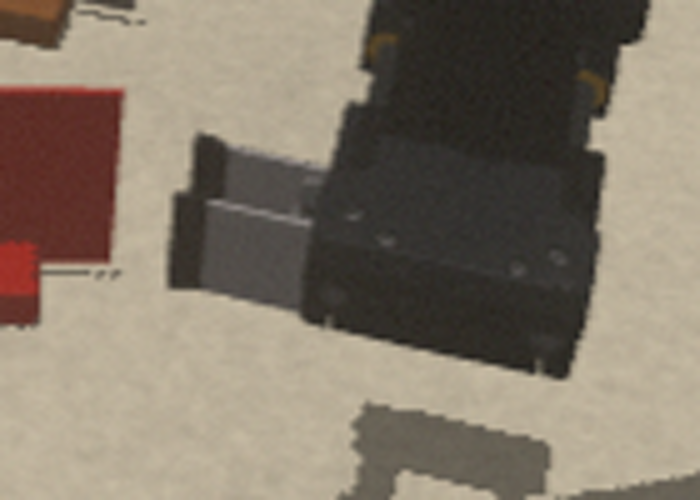

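The clip is held open and level: near jaw end at crop (177,192)-(170,287), far jaw at (198,135), red card well behind.

```bash
python3 -c "
from h import *
T=np.array([.4287,.2335,.1887])
for n,q,z in [('near top outer',(177,192),.201),('near top inner',(210,200),.201),('far top',(198,135),.201),('far top b',(225,147),.201),('near bottom',(170,287),.161)]:
  print(n,np.round(pt('side',286+q[0]/5,208+q[1]/5,z)-T,4))
"
```

```text
near top outer [0.0861 0.0144 0.0123]
near top inner [0.0754 0.0146 0.0123]
far top [ 0.0858 -0.013   0.0123]
far top b [ 0.0763 -0.0103  0.0123]
near bottom [ 0.0848  0.0174 -0.0277]
```

View pics/t4.png

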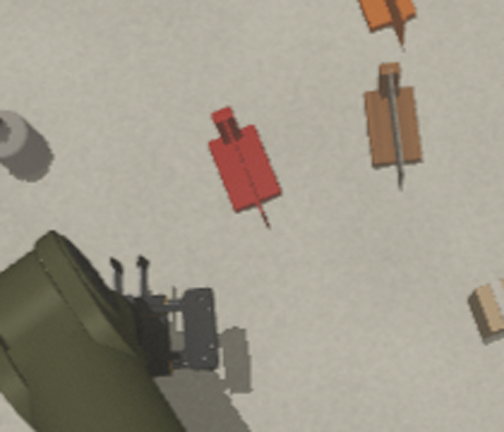

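>>> move_arm([
  {"linear": [0.12,0.4,0],"turn": [0,0,0],"claw": 1},
  {"linear": [0.12,0.6,0],"turn": [0,0,0],"claw": 1},
  {"linear": [0.12,0.7,0],"turn": [0,0,0],"claw": 1},
  {"linear": [0.12,0.7,0],"turn": [0,0,0],"claw": 1},
  {"linear": [0.12,0.7,0],"turn": [0,0,0],"claw": 1},
  {"linear": [0.12,0.7,0],"turn": [0,0,0],"claw": 1},
  {"linear": [0.12,0.7,0],"turn": [0,0,0],"claw": 1},
  {"linear": [0.12,0.7,0],"turn": [0,0,0],"claw": 1},
  {"linear": [0.12,0.7,0],"turn": [0,0,0],"claw": 1},
  {"linear": [0.12,0.7,0],"turn": [0,0,0],"claw": 1},
  {"linear": [0.12,0.7,0],"turn": [0,0,0],"claw": 1},
  {"linear": [0.12,0.7,0],"turn": [0,0,0],"claw": 1},
  {"linear": [0.12,0.7,0],"turn": [0,0,0],"claw": 1},
  {"linear": [0.12,0.5,0],"turn": [0,0,0],"claw": 1},
  {"linear": [0,0.24,0],"turn": [0,0,0],"claw": 1},
  {"linear": [0,0,0],"turn": [0,0,0],"claw": 1},
  {"linear": [0,0,0],"turn": [0,0,0],"claw": 1},
])

```text
time: 14.62
position: [0.4841, -0.0479, 0.1893]
tool_rot: [-3.141, -0.026, 0.001]
ft_force: [-0.5, 1.1, -0.7]
grip_width: 0.316
```

```bash
python3 -c "
from h import *
go(.485,-.058,.074,91)"
```

```text
t14.62 p [ 0.4841 -0.0479  0.1893] z [-0.001  0.001 -1.   ] ydeg -89.1 F [-0.5  1.1 -0.7] g 0.316
shift units [0.03 0.34 3.84] turn z units -0.01
```

>>> move_arm([
  {"linear": [0.03,0.34,0],"turn": [0,0,0],"claw": 1},
  {"linear": [0,0,0.3],"turn": [0,0,0],"claw": 1},
  {"linear": [0,0,0.5],"turn": [0,0,0],"claw": 1},
  {"linear": [0,0,0.5],"turn": [0,0,0],"claw": 1},
  {"linear": [0,0,0.5],"turn": [0,0,0],"claw": 1},
  {"linear": [0,0,0.5],"turn": [0,0,0],"claw": 1},
  {"linear": [0,0,0.5],"turn": [0,0,0],"claw": 1},
  {"linear": [0,0,0.4],"turn": [0,0,0],"claw": 1},
  {"linear": [0,0,0.4],"turn": [0,0,0],"claw": 1},
  {"linear": [0,0,0.2],"turn": [0,0,0],"claw": 1},
  {"linear": [0,0,0],"turn": [0,0,0],"claw": 1},
  {"linear": [0,0,0],"turn": [0,0,0],"claw": 1},
  {"linear": [0,0,0],"turn": [0,0,0],"claw": 1},
])

```text
time: 15.7
position: [0.4861, -0.0586, 0.0762]
tool_rot: [3.141, 0.027, 0.002]
ft_force: [1.0, 0.1, -0.4]
grip_width: 0.315
```

```bash
python3 -c "
from h import *
go(.533,-.058,.074,91)
d=cams.get_image('top');e=cams.get_image('side')
a=cv2.resize(d['image'][175:275,265:355],None,fx=4,fy=4,interpolation=cv2.INTER_CUBIC)
b=cv2.resize(e['image'][140:230,270:370],None,fx=4,fy=4,interpolation=cv2.INTER_CUBIC)
o=np.zeros((400,770,3),np.uint8);o[:400,:360]=a;o[:360,370:]=b;cv2.imwrite('pics/c5.png',o[:,:,::-1])"
```

```text
t15.70 p [ 0.4861 -0.0586  0.0762] z [ 0.001 -0.    -1.   ] ydeg -89.0 F [ 1.   0.1 -0.4] g 0.315
shift units [1.56 0.01 0.08] turn z units -0.00
```

View pics/c5.png

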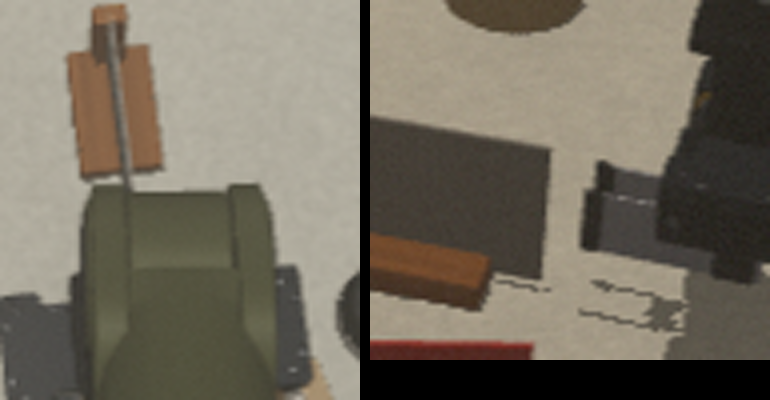

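In the side crop the edge runs from (550,150) to (542,278). The near jaw end is at (588,192)-(584,248) and the far jaw at (602,162), just in front of the edge and at mid height. I'll compare y within this one camera.

```bash
python3 -c "
from h import *
for n,q,z in [('edge top',(551,149),.103),('edge bot',(542,279),.008),('near top',(586,192),.0885),('far top',(601,161),.0885),('near bot',(584,248),.0485)]:
  print(n,np.round(pt('side',270+(q[0]-370)/4,140+q[1]/4,z),4))
a=lambda x,y:(265+x/4,175+y/4)
for n,q,z in [('topcam card far',(111,26),.103),('topcam card near',(127,182),.103)]: print(n,np.round(pt('top',*a(*q),z),4))
"
```

```text
edge top [ 0.5953 -0.0547  0.103 ]
edge bot [ 0.5949 -0.056   0.008 ]
near top [ 0.5714 -0.0419  0.0885]
far top [ 0.57   -0.072   0.0885]
near bot [ 0.5697 -0.0428  0.0485]
topcam card far [ 0.7055 -0.0558  0.103 ]
topcam card near [ 0.5979 -0.056   0.103 ]
```

>>> move_arm([
  {"linear": [0.1,-0.04,0.05],"turn": [0,0,0],"claw": 1},
  {"linear": [0.2,0,0],"turn": [0,0,0],"claw": 1},
  {"linear": [0.2,0,0],"turn": [0,0,0],"claw": 1},
  {"linear": [0.2,0,0],"turn": [0,0,0],"claw": 1},
  {"linear": [0.2,0,0],"turn": [0,0,0],"claw": 1},
  {"linear": [0.2,0,0],"turn": [0,0,0],"claw": 1},
  {"linear": [0.2,0,0],"turn": [0,0,0],"claw": 1},
  {"linear": [0.2,0,0],"turn": [0,0,0],"claw": 1},
  {"linear": [0.12,0,0],"turn": [0,0,0],"claw": 1},
  {"linear": [0,0,0],"turn": [0,0,0],"claw": 1},
  {"linear": [0,0,0],"turn": [0,0,0],"claw": 1},
  {"linear": [0,0,0],"turn": [0,0,0],"claw": 1},
  {"linear": [0,0,0],"turn": [0,0,0],"claw": 1},
])

```text
time: 16.88
position: [0.5337, -0.0567, 0.0741]
tool_rot: [3.141, 0.027, -0.001]
ft_force: [-0.3, -0.6, -1.0]
grip_width: 0.32
```

```bash
python3 -c "
from h import *
go(.535,-.0575,.0745,91)
d=cams.get_image('top');e=cams.get_image('side')
a=cv2.resize(d['image'][175:325,265:385],None,fx=3,fy=3,interpolation=cv2.INTER_CUBIC)
b=cv2.resize(e['image'][120:230,270:370],None,fx=4,fy=4,interpolation=cv2.INTER_CUBIC)
o=np.zeros((450,770,3),np.uint8);o[:450,:360]=a;o[:440,370:]=b;cv2.imwrite('pics/c6.png',o[:,:,::-1])"
```

```text
t16.88 p [ 0.5337 -0.0567  0.0741] z [-0. -0. -1.] ydeg -89.0 F [-0.3 -0.6 -1. ] g 0.320
shift units [ 0.04  0.03 -0.01] turn z units -0.00
```

View pics/c6.png

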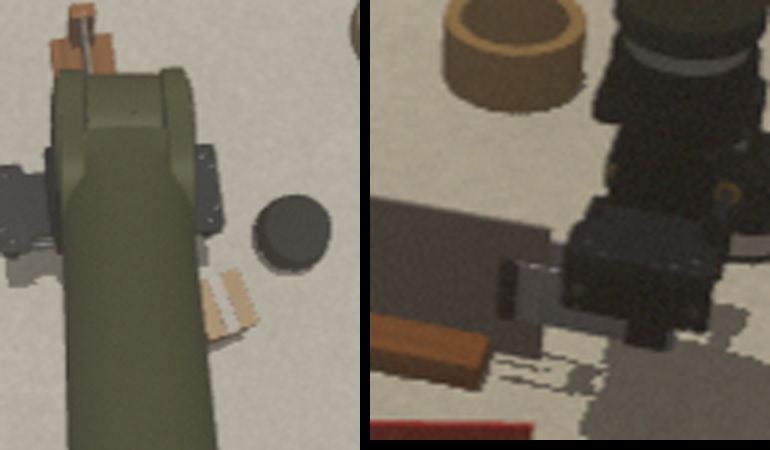

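The near jaw covers the card from crop (502,290) to the edge at about (546,290), roughly 24 mm. The far jaw is hidden behind the card. The carton stands at (230,305) and the jar is untouched. I'll let it settle, then hand in.

>>> move_arm([
  {"linear": [0,0.03,0],"turn": [0,0,0],"claw": 1},
  {"linear": [0,0,0],"turn": [0,0,0],"claw": 1},
  {"linear": [0,0,0],"turn": [0,0,0],"claw": 1},
  {"linear": [0,0,0],"turn": [0,0,0],"claw": 1},
  {"linear": [0,0,0],"turn": [0,0,0],"claw": 1},
  {"linear": [0,0,0],"turn": [0,0,0],"claw": 1},
])

```text
time: 17.48
position: [0.5341, -0.0576, 0.0741]
tool_rot: [3.141, 0.027, -0.0]
ft_force: [0.1, 0.4, -1.1]
grip_width: 0.315
```

```bash
python3 -c "
from h import *
s,r=st()
d=cams.get_image('top');e=cams.get_image('side')
a=cv2.imread('pics/side0.png')[:,:,::-1];
t0=cv2.imread('pics/top0.png')[:,:,::-1]
for n,A,B,(x0,x1,y0,y1) in [('tape',t0,d['image'],(375,430,155,210)),('bottle',t0,d['image'],(115,155,185,230)),('jar',t0,d['image'],(340,385,235,270))]: print(n,cv2.phaseCorrelate(A[y0:y1,x0:x1,1].astype(float),B[y0:y1,x0:x1,1].astype(float)))
g=s['grip_width']; print(g*87)
if .29<g<.34 and s['position'][0]>.53: print(ctrl.close_job())"
```

```text
t17.48 p [ 0.5341 -0.0576  0.0741] z [-0. -0. -1.] ydeg -89.0 F [ 0.1  0.4 -1.1] g 0.315
tape ((-0.008235814080308046, 0.02896702788794059), 1.0011048017270483)
bottle ((0.06238420194152283, 0.5110345566615422), 0.9914269025321301)
jar ((0.5578168467657072, 0.024956482075527475), 0.9026256665623016)
27.405320937941397
the job is handed in; nothing more can be done
None
```

I moved the carton about 18 cm from the card's free edge, stood it upright and let go. I then pinched the clip open with 30 N, brought it onto the edge and handed the job in at 17.5 s while still holding it there. No verdict is reported.

**Clip:** the grip width of 27.4 mm is close to the stated 28 mm fully open. By the arm pose and the side view, the jaw tips are about 20 mm past the edge, one either side of the card and about 66 mm above the table. The wrist force is near zero. In the last picture the far jaw is hidden behind the card, so its side rests on the pose and the earlier view just in front of the edge.

**Carton:** the arm partly covers it in the last top view, so its upright stance was seen only from what shows past the arm.

**Bystanders:** compared with the start, the tape, bottle and jar shifted by about half a pixel or less (roughly 1–2 mm).

**Disagreements:** early readings of the clip's position differed by 4–10 mm between the two cameras. The later close-up readings differed by only 1–3 mm, and one 10 mm shortfall on the way across was corrected before the approach.

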